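# Hang the muddler in the ring that fits it

### The arm

A 6-joint arm with a two-finger parallel gripper is mounted at the origin on a cart in front of the work surface, level with it; the furniture and walls round the work are solid. World frame = base frame: x ahead of the robot, y to its left, z up, the work surface at z = 0. Lengths are in mm, angles in rad, forces in N, time in s.
With the tool pointing down it reaches from about 275 to 1000 mm from the base axis. Payload 8.4 kg.
Tool frame: the origin (TCP) lies midway between the tips of the shut fingers; the grasp point (between the pads) lies grip_depth behind it (grip_depth is the distance from the TCP to the grasp point, in mm); z points along the fingers, y is the line along which they close (so a half turn about z gives the same grasp; the last joint's range is limited). The gripper opens to 85 mm and grips with 20 to 120 N. Pads are 22 mm wide; open, the fingers measure 114 mm over their backs; the gripper's body (76 mm by 85 mm) begins 54 mm behind the grasp point. The pads swing forward as they close: fully open they stand 13 mm farther back than shut.
Start: joints at [1.165, 0.353, 1.633, -0, 1.155, -0.002], TCP at [245.571, 574.737, 231.281] pointing down, gripper open.
Joint ranges: [-2.63, 2.63], [-0.92, 2.1], [0.06, 2.66], [-1.3, 4.44], [0, 2.69], [-3.02, 3.02]. Speed limits (rad/s): [2.22, 2.22, 2.79, 3.14, 3.14, 3.14].

### API

Orientations are given as [roll, pitch, yaw] about the fixed x, y, z axes, in that order (R = Rz(yaw) Ry(pitch) Rx(roll)).
In Python, from rig import * gives the robot as it stands.
- The arm moves only by the shell command python3 -m creep 'ROWS' [FORCE]. ROWS is JSON, a list of rows, each an object of numbers: "x", "y", "z": the shift along the tool's x, y, z in mm; "rx", "ry", "rz": the turn, a rotation vector about the tool's x, y, z in rad; "hand": the finger opening in mm, from 0 to 85.4. A call has 1 to 20 rows; each row shifts and turns the commanded pose from where the row before left it, along the tool's axes as they then stand; what a row does not reach is not made up. A row lasts 1/8 s, in which the tool goes at most 62.5 mm and 10.7 degrees, less where a joint would pass 70% of its speed; a pose out of reach is approached as far as the arm can. A call with a gripper value outside its range is refused whole. The fingers move at their own pace and stop on an object; FORCE is the grip in N (left out, the last holds). Time passes only in rows, so rows that do not move let the fingers close. It gives the time, the measured TCP pose, the force, the opening and the grip force at its end, in the units of the state.
- sense(): the state, without advancing time (a new reading comes with each control period).
- grab_frame(name): name is "scene" or "top" or "wrist"; returns the picture (400x640x3 uint8, red, green, blue); there is no depth.
- get_calibration(name): a dict with "K" (3x3 intrinsics, pixels), "R" (3x3) and "t" (3): a world point X has camera coordinates R X + t. Camera axes: x right, y down, z forward; pixel columns grow to the right and rows downward; lengths in mm; the calibration is good to about 2 mm. A picture is of the moment at which its call begins: read the wrist's pose just before it. get_calibration takes no time and is no camera call; for the wrist camera it gives the pose at the moment of the call.
- sign_off(): hands the job in; it is judged then, once.
The state is a dict: "clock": time; "qpos": joint angles; "qvel": joint speeds; "joint_efforts": joint torques, N m; "eef_pos": TCP position; "tcp_rot": TCP orientation; "contact_force": force on the tool from outside, world axes, zero at the start; "wrist_torque": the same for the moment, N m; "opening": opening from 0.0 (shut) to 1.0 (fully open); "grasp_force": force on a finger pad.
Only numpy, scipy, OpenCV 4.12 (cv2) and the standard library are available. Lean on these libraries where they do the work, as an engineer would, in place of code of your own. Each camera call takes 0.05 s, during which the arm holds its last target. There are 200 camera calls.

### The job

Find out where the muddler in the front well of the stand (the well nearer the robot) belongs on the spring-borne ring rack: try it upright in the rings in order from the largest down, letting its foot come out below each ring that passes it, until a ring stops it even though it is centred; feel for the stop gently, without forcing it. Then hang it in the smallest ring that let it through, all the way down to its flange, and let go. Leave the other muddler in its well and everything else on the worktop where it is.

Things in the scene. Friction and masses are not known exactly. Their poses are not given: they have to be found in the camera images.
- muddler_a_grip (a point): Muddler (bar tool), 131 mm tall, upright in a well of the stand at the start: steel shaft 75 mm long, then a wooden flange 46 mm wide and 7 mm thick, then a round wooden grip 30 mm across, 49 mm tall. This point is on its axis in the middle of the grip, 107 mm above the foot, 32 mm above the flange's underside and 24 mm below the top; its z axis runs up along the muddler.
- muddler_b_grip (a point): Muddler (bar tool), 131 mm tall, upright in a well of the stand at the start: steel shaft 75 mm long, then a wooden flange 46 mm wide and 7 mm thick, then a round wooden grip 30 mm across, 49 mm tall. This point is on its axis in the middle of the grip, 107 mm above the foot, 32 mm above the flange's underside and 24 mm below the top; its z axis runs up along the muddler.
- muddler_a_foot (a point): Centre of the flat lower end of the shaft of muddler_a, 107 mm below its grip point; the end's rim is bevelled by 1.5 mm.
- muddler_b_foot (a point): Centre of the flat lower end of the shaft of muddler_b, 107 mm below its grip point; the end's rim is bevelled by 1.5 mm.
- muddler_a: Muddler_a, about 0.15 kg; origin at the centre of its foot, z up along it. The two muddlers differ only in shaft thickness, hidden in the stand: one passes the middle ring, the other only the large one, each with 1 mm to spare all round; neither passes the small ring. Either may stand in either well.
- muddler_b: Muddler_b, about 0.15 kg; origin at the centre of its foot, z up along it. The two muddlers differ only in shaft thickness, hidden in the stand: one passes the middle ring, the other only the large one, each with 1 mm to spare all round; neither passes the small ring. Either may stand in either well.
- rack: Ring rack, fixed to the worktop: a dark wooden base 80 x 256 mm with four steel posts that carry the ring plate on springs; post caps rise 6 mm above the plate. Origin at the centre of its underside; the three rings lie in a row along its y axis, the largest at +y. Stands left or right of the stand, turned up to 0.5 rad.
- plate: The rack's wooden ring plate, 74 x 250 x 12 mm, top 105 mm above the worktop (81 mm free below it). It yields straight down by about 0.5 mm per newton, 12 mm at most. More than 20 N between a muddler and the plate is forcing it. Origin at the centre of its underside, axes as the rack.
- ring_large (a point): Centre of the mouth of the largest ring (round through hole, 34 mm, mouth bevelled 1.5 mm) at the plate's top face, 62 mm along +y from the middle ring; axes as the rack.
- ring_middle (a point): Centre of the mouth of the middle ring (28 mm) at the plate's top face, in the middle of the plate.
- ring_small (a point): Centre of the mouth of the smallest ring (22 mm) at the plate's top face, 62 mm along -y from the middle ring.
- well_front (a point): Centre of the mouth of the front well (nearer the robot) of the stand, a fixed dark wooden block 160 x 78 mm and 83 mm tall; the well is 36 mm wide and 78 mm deep, so the muddler rests on its flange. x axis points from the front to the back well, y across the block.
- well_back (a point): Centre of the mouth of the back well of the stand, 80 mm from the front well along its x axis.
- candle_1: Bystander: candle in a glass, 76 mm across, 90 mm tall. Origin under its centre.
- tape_1: Bystander: roll of tape, 96 mm across, 25 mm tall. Origin under its centre.
- spice_jar_3: Bystander: spice jar with a dark cap, 41 mm across, 105 mm tall; stands between rack and stand. Origin under its centre.
- tin_1: Bystander: tin, 76 mm across, 58 mm tall. Origin under its centre.
- jar_2: Bystander: jar with a white lid, 60 mm across, 99 mm tall. Origin under its centre.
- tomato_1: Bystander: tomato, 75 mm. Origin under its centre.
- pegs_1: Bystander: wooden clothes peg, 72 mm long. Origin under its centre.
Mind the look-alikes: they are no part of the job. What is shaped like the muddler_a but yellow is not meant.

How it is judged:
By the outcome, as a careful person would: the job done as asked, in the order asked, and still so for the second after the job is handed in, with the robot touching nothing.
It also fails if it takes over 58 s, if anything falls off the work surface, if the arm or the gripper's body presses on something with over 40 N, if the wrist force passes 120 N, or if a joint passes its speed limit or range.

## Working session

There is one attempt and no reset: what is moved stays moved. The work goes in short steps, Python scripts to look and compute and a shell command to move; the robot and the scene stay as the last step left them, time stands still between calls to the robot, and variables do not carry over. Pictures are saved under pics/ and viewed, at most 12 in all, crops included, and the job is handed in when it is done.

```bash
ls; mkdir -p pics; python3 - <<'E'
from rig import *
import cv2,numpy as np
s=sense();print({k:np.round(v,3).tolist() for k,v in s.items()})
for n in("scene","top"):
    cv2.imwrite(f"pics/{n}0.png",grab_frame(n)[:,:,::-1])
    c=get_calibration(n);print(n,np.round(c["K"],1).tolist(),np.round(c["R"],4).tolist(),np.round(c["t"],1).tolist())
E
```

```text
pics
{'clock': 0.0, 'qpos': [1.165, 0.354, 1.634, 0.0, 1.155, -0.002], 'qvel': [0.0, 0.002, 0.001, -0.002, 0.002, -0.002], 'joint_efforts': [-0.002, -60.526, -34.206, -0.0, 0.009, 0.0], 'eef_pos': [245.367, 574.316, 230.573], 'tcp_rot': [-3.14, -0.0, 2.738], 'contact_force': [0.172, 0.053, -0.443], 'wrist_torque': [0.021, 0.05, -0.039], 'grasp_force': 0.0, 'opening': 0.999}
scene [[375.5, 0.0, 317.3], [0.0, 375.5, 203.0], [0.0, 0.0, 1.0]] [[0.7477, -0.6641, 0.0008], [-0.4787, -0.5397, -0.6925], [0.4603, 0.5174, -0.7214]] [-402.0, 323.8, 747.3]
top [[496.1, 0.0, 305.0], [0.0, 496.1, 196.7], [0.0, 0.0, 1.0]] [[-0.0079, -1.0, 0.0005], [-0.9974, 0.0078, -0.0713], [0.0713, -0.001, -0.9975]] [28.5, 535.7, 1414.0]
```

View pics/scene0.png

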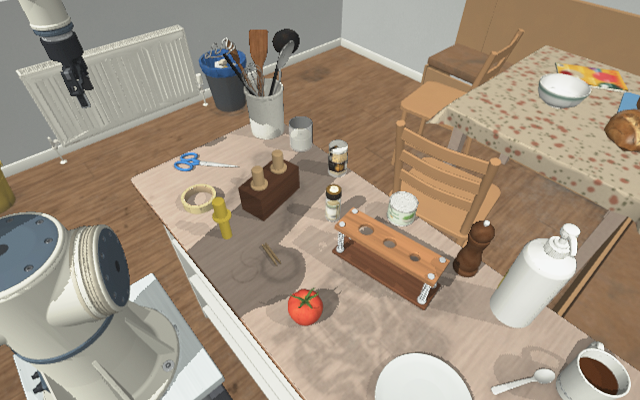

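View pics/top0.png

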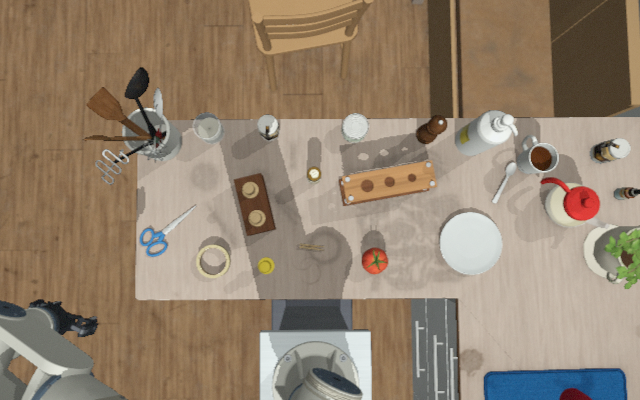

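The top view shows the front muddler at about (257,218) and the back one at (250,189). The ring holes are at (368,186), (390,182) and (412,177), largest on the left (+y). The yellow look-alike is at (266,266).

```bash
cat > h.py <<'E'
from rig import *
import cv2,numpy as np
def ray(c,u,v,z):
    K,R,t=(np.array(c[k]) for k in("K","R","t"))
    d=R.T@np.linalg.solve(K,[u,v,1.]);o=-R.T@t
    return o+d*(z-o[2])/d[2]
def blobs(mask,amin,amax):
    n,_,st,ce=cv2.connectedComponentsWithStats(mask.astype(np.uint8))
    return [(ce[i].round(1).tolist(),st[i].tolist()) for i in range(1,n) if amin<st[i,4]<amax]
E
python3 - <<'E'
from h import *
im=cv2.imread("pics/top0.png");c=get_calibration("top")
hsv=cv2.cvtColor(im,cv2.COLOR_BGR2HSV)
print(hsv[182,379],hsv[186,368],hsv[218,257],hsv[200,262])
H,S,V=cv2.split(hsv)
pl=(H>5)&(H<16)&(S>110)&(V>130);pl[:,:335]=0;pl[:,440:]=0;pl[:155]=0;pl[208:]=0
n,l,st,ce=cv2.connectedComponentsWithStats(pl.astype(np.uint8));i=1+np.argmax(st[1:,4])
m=(l==i).astype(np.uint8)
r=cv2.minAreaRect(cv2.findNonZero(m));print(r)
for ce_,s in blobs((m==0),20,400): print(ce_,s,ray(c,*ce_,105).round(1))
print(ray(c,*r[0],105).round(1))
g=(V>110)&(S<150);g[:180]=0;g[233:]=0;g[:,:240]=0;g[:,270:]=0
for ce_,s in blobs(g,60,600): print(ce_,s,ray(c,*ce_,139).round(1))
a=cv2.resize(im[150:290,230:330],None,fx=4,fy=4,interpolation=cv2.INTER_CUBIC);b=cv2.resize(im[150:215,335:440],None,fx=3.7,fy=3.7,interpolation=cv2.INTER_CUBIC)
o=np.zeros((560,800,3),np.uint8);o[:,:400]=a;o[:b.shape[0],405:405+b.shape[1]]=b[:,:395]
cv2.imwrite("pics/crop.png",o)
E
```

```text
[ 15 124 187] [ 11 144 122] [ 20  88 182] [ 12 143  96]
((387.64801025390625, 182.56398010253906), (29.068885803222656, 93.73596954345703), 79.69515228271484)
[376.2, 179.0] [372, 177, 11, 6, 24] [ 576.5 -169.7  105. ]
[387.9, 188.1] [368, 179, 41, 19, 248] [ 551.4 -201.1  105. ]
[ 566.5 -200.7  105. ]
[249.9, 189.4] [242, 182, 17, 17, 227] [547.8 170.3 139. ]
[241.4, 224.1] [240, 209, 6, 24, 72] [456.2 192.7 139. ]
[256.7, 217.7] [248, 210, 18, 17, 238] [472.7 152.4 139. ]
```

View pics/crop.png

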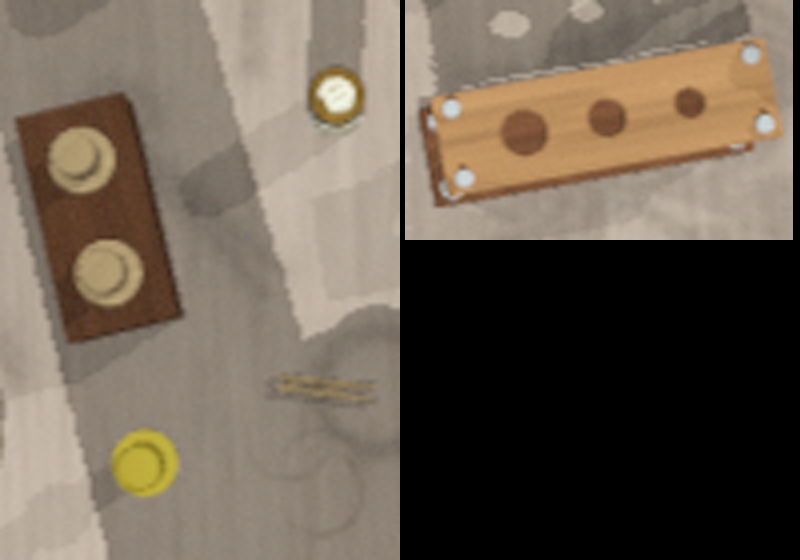

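```bash
python3 - <<'E'
from h import *
import rig
print([k for k in dir(rig) if not k.startswith('_')], getattr(rig,'grip_depth',None))
from scipy.spatial.transform import Rotation as Ro
c=get_calibration("wrist");s=sense();R=np.array(c["R"]);t=np.array(c["t"])
T=Ro.from_euler("xyz",s["tcp_rot"]).as_matrix()
print("cam in tool",(T.T@(-R.T@t-np.array(s["eef_pos"]))).round(1),"axes in tool\n",(T.T@R.T).round(3),np.round(c["K"],0))
t=get_calibration("top")
for u,v in((367.2,185.7),(389.6,181.9),(412,177.6)):print(ray(t,u,v,105).round(1))
for u,v in((257.2,218),(250.2,189.6)):print(ray(t,u,v,90).round(1))
E
```

```text
['MotionError', 'get_calibration', 'grab_frame', 'grip_depth', 'sense', 'sign_off'] 18.700000000000003
cam in tool [  68.6    0.6 -141.2] axes in tool
 [[ 0.    -0.963 -0.27 ]
 [ 1.     0.     0.   ]
 [-0.    -0.27   0.963]] [[314.   0. 326.]
 [  0. 314. 198.]
 [  0.   0.   1.]]
[ 558.4 -144.9  105. ]
[ 568.3 -206.1  105. ]
[ 579.6 -267.3  105. ]
[473.3 155.7  90. ]
[551.5 174.9  90. ]
```

```bash
python3 -m creep '[{"x":-39,"y":-36.5,"z":0.6},{"x":-39,"y":-36.5,"z":0.6},{"x":-39,"y":-36.5,"z":0.6},{"x":-39,"y":-36.5,"z":0.6},{"x":-39,"y":-36.5,"z":0.6},{"x":-39,"y":-36.5,"z":0.6},{"x":-39,"y":-36.5,"z":0.6},{"x":-39,"y":-36.5,"z":0.6},{"x":-39,"y":-36.5,"z":0.6},{"x":-39,"y":-36.5,"z":0.6},{"x":-39,"y":-36.5,"z":0.6},{"x":-39,"y":-36.5,"z":0.6},{"x":-39,"y":-36.5,"z":0.6},{"x":-39,"y":-36.5,"z":0.6},{"x":-39,"y":-36.5,"z":0.6},{"x":-39,"y":-36.5,"z":0.6},{"rz":-0.144},{"rz":-0.144},{"rz":-0.144},{"rz":-0.144}]'
python3 - <<'E'
from h import *
s=sense();print(np.round(s["eef_pos"],1),np.round(s["tcp_rot"],3),np.round(s["qpos"],2),np.abs(s["qvel"]).max())
c=get_calibration("wrist");im=grab_frame("wrist")[:,:,::-1];cv2.imwrite("pics/w1.png",im);np.savez("w1.npz",**c)
E
```

```text
[245.4 574.3 230.6] [-3.14   0.     2.738] [ 1.16  0.35  1.63 -0.    1.16 -0.  ] 0.0015724517440986589schema error: expected keys x, y, z, rx, ry, rz, hand
```

View pics/w1.png

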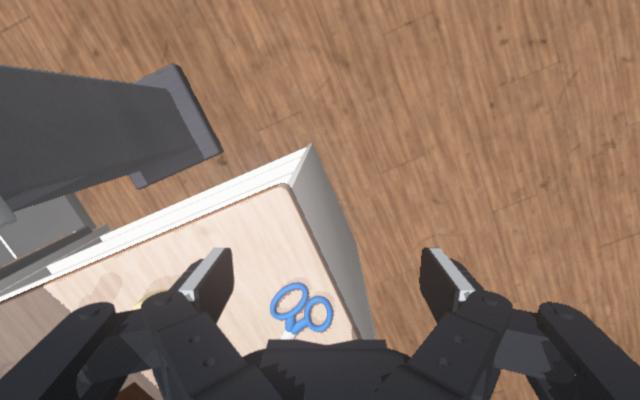

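The move was refused because every row needs all seven keys. This picture is therefore still the start pose, with the fingers at the bottom near (215,270) and (445,270). I'm retyping the rows with all keys.

```bash
python3 -m creep '[{"x":-39,"y":-36.5,"z":0.6,"rx":0,"ry":0,"rz":0,"hand":85},{"x":-39,"y":-36.5,"z":0.6,"rx":0,"ry":0,"rz":0,"hand":85},{"x":-39,"y":-36.5,"z":0.6,"rx":0,"ry":0,"rz":0,"hand":85},{"x":-39,"y":-36.5,"z":0.6,"rx":0,"ry":0,"rz":0,"hand":85},{"x":-39,"y":-36.5,"z":0.6,"rx":0,"ry":0,"rz":0,"hand":85},{"x":-39,"y":-36.5,"z":0.6,"rx":0,"ry":0,"rz":0,"hand":85},{"x":-39,"y":-36.5,"z":0.6,"rx":0,"ry":0,"rz":0,"hand":85},{"x":-39,"y":-36.5,"z":0.6,"rx":0,"ry":0,"rz":0,"hand":85},{"x":-39,"y":-36.5,"z":0.6,"rx":0,"ry":0,"rz":0,"hand":85},{"x":-39,"y":-36.5,"z":0.6,"rx":0,"ry":0,"rz":0,"hand":85},{"x":-39,"y":-36.5,"z":0.6,"rx":0,"ry":0,"rz":0,"hand":85},{"x":-39,"y":-36.5,"z":0.6,"rx":0,"ry":0,"rz":0,"hand":85},{"x":-39,"y":-36.5,"z":0.6,"rx":0,"ry":0,"rz":0,"hand":85},{"x":-39,"y":-36.5,"z":0.6,"rx":0,"ry":0,"rz":0,"hand":85},{"x":-39,"y":-36.5,"z":0.6,"rx":0,"ry":0,"rz":0,"hand":85},{"x":-39,"y":-36.5,"z":0.6,"rx":0,"ry":0,"rz":0,"hand":85},{"x":0,"y":0,"z":0,"rx":0,"ry":0,"rz":-0.144,"hand":85},{"x":0,"y":0,"z":0,"rx":0,"ry":0,"rz":-0.144,"hand":85},{"x":0,"y":0,"z":0,"rx":0,"ry":0,"rz":-0.144,"hand":85},{"x":0,"y":0,"z":0,"rx":0,"ry":0,"rz":-0.144,"hand":85}]'
python3 - <<'E'
from h import *
s=sense();print(np.round(s["eef_pos"],1),np.round(s["tcp_rot"],3),np.round(s["qpos"],2),np.abs(s["qvel"]).max())
c=get_calibration("wrist");im=grab_frame("wrist")[:,:,::-1];cv2.imwrite("pics/w1.png",im);np.savez("w1.npz",**c)
E
```

```text
clock: 2.65
eef_pos: [589.7, -207.5, 221.3]
tcp_rot: [3.141, -0.001, -2.965]
contact_force: [-0.2, 0.2, -0.4]
opening: 0.996
grasp_force: 0.0
[ 589.7 -207.5  221.3] [ 3.141e+00 -1.000e-03 -2.965e+00] [-0.34  0.36  1.64  0.    1.14 -2.09] 1.144410478387131
```

View pics/w1.png

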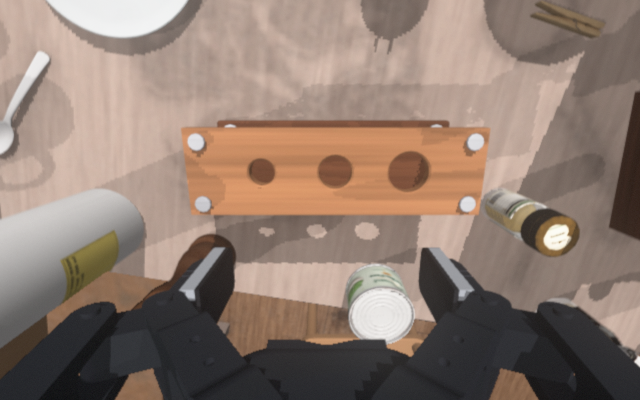

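The wrist view shows the rack with its rings at about (408,171), (335,171) and (262,171). The arm was still settling, so I'll retake the picture and measure from that.

```bash
cat >> h.py <<'E'
def rings(im,c,z=105):
    hsv=cv2.cvtColor(im,cv2.COLOR_BGR2HSV);H,S,V=cv2.split(hsv)
    m=(V<120).astype(np.uint8)
    out=[]
    for k in cv2.findContours(m,cv2.RETR_LIST,cv2.CHAIN_APPROX_NONE)[0]:
        if len(k)<40 or len(k)>400: continue
        (a,b),(w,h),_=e=cv2.fitEllipse(k)
        if min(w,h)/max(w,h)>.8 and 18<w<120 and abs(cv2.contourArea(k)/(np.pi*w*h/4)-1)<.1:
            # fit the rim circle in the world plane
            P=np.array([ray(c,*p[0],z)[:2] for p in k]);A=np.c_[2*P,np.ones(len(P))]
            x=np.linalg.lstsq(A,(P**2).sum(1),rcond=None)[0];r=np.sqrt(x[2]+x[0]**2+x[1]**2)
            out.append((round(a),round(b),np.round(x[:2],1).tolist(),round(2*r,1)))
    return out
E
python3 - <<'E'
from h import *
for i in range(6):
    grab_frame("top")
    if np.abs(sense()["qvel"]).max()<.005: break
s=sense();c=get_calibration("wrist");im=grab_frame("wrist")[:,:,::-1].copy()
print(i,np.round(s["eef_pos"],1),np.round(s["tcp_rot"],3),np.abs(s["qvel"]).max())
cv2.imwrite("pics/w2.png",im)
print(im[171,225:300].tolist()[::6])
for r in rings(im,c):print(r)
hsv=cv2.cvtColor(im,cv2.COLOR_BGR2HSV);w=((hsv[:,:,1]<45)&(hsv[:,:,2]>150));w[:125]=0;w[225:]=0;w[:,:180]=0;w[:,490:]=0
for b,st in blobs(w,60,400):print(b,st,ray(c,*b,111).round(1))
E
```

```text
2 [ 589.8 -207.4  221.5] [ 3.141 -0.    -2.973] 0.0033906262535885073
[[102, 145, 207], [102, 143, 207], [101, 143, 206], [102, 144, 206], [52, 71, 101], [58, 78, 117], [57, 76, 116], [58, 77, 117], [58, 81, 121], [99, 141, 204], [99, 141, 204], [100, 142, 205], [100, 142, 205]]
[474.7, 140.6] [467, 132, 17, 18, 233] [525.7 -98.3 111. ]
[195.5, 141.9] [188, 134, 16, 17, 223] [ 564.  -316.5  111. ]
[467.1, 202.8] [460, 195, 16, 16, 201] [576.4 -89.4 111. ]
[202.7, 203.9] [195, 197, 16, 15, 191] [ 614.6 -307.6  111. ]
```

```bash
sed -i 's/V<120/V<165/' h.py; python3 - <<'E'
from h import *
im=cv2.imread("pics/w2.png");c=get_calibration("wrist")
for r in rings(im,c):print(r)
E
```

```text
(557, 236, [593.6, 0.6], np.float64(25.2))
(261, 171, [579.9, -263.9], np.float64(22.3))
(335, 171, [569.4, -203.2], np.float64(28.0))
(408, 170, [559.0, -142.5], np.float64(34.0))
```

```bash
python3 -m creep '[{"x":2.3,"y":47.2,"z":0,"rx":0,"ry":0,"rz":0,"hand":85},{"x":2.3,"y":47.2,"z":0,"rx":0,"ry":0,"rz":0,"hand":85},{"x":2.3,"y":47.2,"z":0,"rx":0,"ry":0,"rz":0,"hand":85},{"x":2.3,"y":47.2,"z":0,"rx":0,"ry":0,"rz":0,"hand":85},{"x":2.3,"y":47.2,"z":0,"rx":0,"ry":0,"rz":0,"hand":85},{"x":2.3,"y":47.2,"z":0,"rx":0,"ry":0,"rz":0,"hand":85},{"x":2.3,"y":47.2,"z":0,"rx":0,"ry":0,"rz":0,"hand":85},{"x":2.3,"y":47.2,"z":0,"rx":0,"ry":0,"rz":0,"hand":85},{"x":0,"y":0,"z":0,"rx":0,"ry":0,"rz":0,"hand":85},{"x":0,"y":0,"z":0,"rx":0,"ry":0,"rz":0,"hand":85}]'
python3 - <<'E'
from h import *
s=sense();c=get_calibration("wrist");im=grab_frame("wrist")[:,:,::-1].copy();np.savez("w3.npz",**c)
print(np.round(s["eef_pos"],1),np.round(s["tcp_rot"],3),np.abs(s["qvel"]).max(),s["clock"])
cv2.imwrite("pics/w3.png",im)
E
```

```text
clock: 4.15
eef_pos: [507.1, 161.2, 221.7]
tcp_rot: [-3.141, 0.0, -2.97]
contact_force: [-0.3, -0.2, -0.1]
opening: 0.996
grasp_force: 0.0
[507.1 161.2 221.7] [-3.141  0.    -2.97 ] 0.021794498664959947 4.15
```

View pics/w3.png

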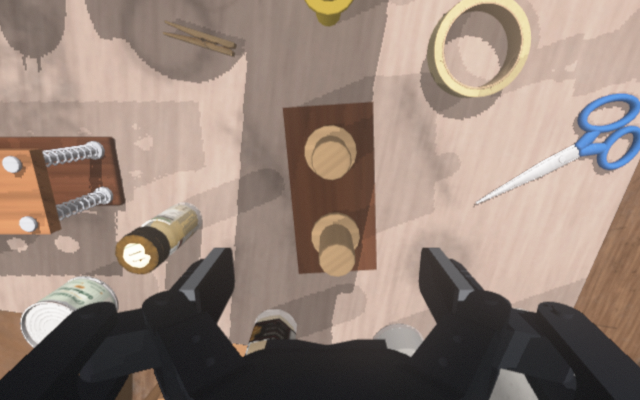

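```bash
cat > m.py <<'E'
from h import *
def circ(P):
    A=np.c_[2*P,np.ones(len(P))];x=np.linalg.lstsq(A,(P**2).sum(1),rcond=None)[0];return x[:2].round(1),(2*np.sqrt(x[2]+x[0]**2+x[1]**2)).round(1)
im=cv2.imread("pics/w3.png");c=dict(np.load("w3.npz"))
g=im[100:275,285:380,2]; _,m=cv2.threshold(g,0,255,cv2.THRESH_OTSU);print("otsu",_)
for k in cv2.findContours(m,cv2.RETR_EXTERNAL,cv2.CHAIN_APPROX_NONE)[0]:
    k=k[:,0]+[285,100]
    if len(k)<100:continue
    print(k.min(0),k.max(0))
    v0=k[:,1].min(); u=k[k[:,1]<v0+27]
    for z in(83,90): print(z,circ(np.array([ray(c,*p,z)[:2] for p in u])))
cv2.imwrite("pics/z.png",cv2.resize(im[110:200,285:385],None,fx=6,fy=6,interpolation=cv2.INTER_CUBIC))
E
python3 m.py
```

```text
otsu 141.0
[311 214] [359 251]
83 (array([550.7, 177.9]), np.float64(36.7))
90 (array([547.9, 177.2]), np.float64(35.8))
[285 207] [298 274]
83 (array([545.2, 130. ]), np.float64(16.3))
90 (array([542.5, 130.5]), np.float64(15.9))
[305 126] [355 179]
83 (array([474.3, 159.3]), np.float64(44.8))
90 (array([473.4, 159.1]), np.float64(43.7))
[307 100] [379 274]
83 (array([434.3, 192.5]), np.float64(14.8))
90 (array([434.5, 191.5]), np.float64(14.4))
```

View pics/z.png

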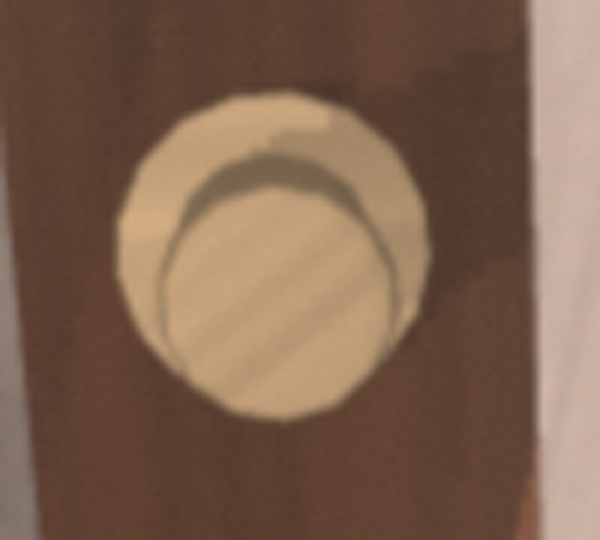

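```bash
python3 - <<'E'
from h import *
c=dict(np.load("w3.npz"));print(ray(c,331.5,160.7,139).round(1),ray(c,330.7,151,89).round(1))
E
python3 -m creep '[{"x":16.5,"y":1.5,"z":0,"rx":0,"ry":0,"rz":0,"hand":85},{"x":16.5,"y":1.5,"z":0,"rx":0,"ry":0,"rz":0,"hand":85},{"x":0,"y":0,"z":20,"rx":0,"ry":0,"rz":0,"hand":85},{"x":0,"y":0,"z":26,"rx":0,"ry":0,"rz":0,"hand":85},{"x":0,"y":0,"z":26,"rx":0,"ry":0,"rz":0,"hand":85},{"x":0,"y":0,"z":26,"rx":0,"ry":0,"rz":0,"hand":85},{"x":0,"y":0,"z":20,"rx":0,"ry":0,"rz":0,"hand":85},{"x":0,"y":0,"z":5,"rx":0,"ry":0,"rz":0,"hand":85},{"x":0,"y":0,"z":0,"rx":0,"ry":0,"rz":0,"hand":85}]'
```

```text
[473.7 159.8 139. ] [473.  159.8  89. ]
clock: 5.32
eef_pos: [473.7, 158.4, 99.0]
tcp_rot: [-3.142, -0.0, -2.97]
contact_force: [0.5, 0.4, 0.7]
opening: 0.996
grasp_force: 0.0
```

```bash
python3 -m creep '[{"x":0,"y":0,"z":0,"rx":0,"ry":0,"rz":0,"hand":0},{"x":0,"y":0,"z":0,"rx":0,"ry":0,"rz":0,"hand":0},{"x":0,"y":0,"z":0,"rx":0,"ry":0,"rz":0,"hand":0},{"x":0,"y":0,"z":0,"rx":0,"ry":0,"rz":0,"hand":0},{"x":0,"y":0,"z":0,"rx":0,"ry":0,"rz":0,"hand":0},{"x":0,"y":0,"z":0,"rx":0,"ry":0,"rz":0,"hand":0},{"x":0,"y":0,"z":0,"rx":0,"ry":0,"rz":0,"hand":0}]' 60
```

```text
clock: 6.2
eef_pos: [474.3, 158.9, 99.3]
tcp_rot: [3.141, 0.001, -2.969]
contact_force: [-1.1, 1.1, 6.0]
opening: 0.335
grasp_force: 58.7
```

```bash
python3 -m creep '[{"x":0,"y":0,"z":-10,"rx":0,"ry":0,"rz":0,"hand":0},{"x":0,"y":0,"z":-25,"rx":0,"ry":0,"rz":0,"hand":0},{"x":0,"y":0,"z":-30,"rx":0,"ry":0,"rz":0,"hand":0},{"x":0,"y":0,"z":-30,"rx":0,"ry":0,"rz":0,"hand":0},{"x":0,"y":0,"z":-30,"rx":0,"ry":0,"rz":0,"hand":0},{"x":0,"y":0,"z":-15,"rx":0,"ry":0,"rz":0,"hand":0},{"x":0,"y":0,"z":0,"rx":0,"ry":0,"rz":0,"hand":0},{"x":0,"y":0,"z":0,"rx":0,"ry":0,"rz":0,"hand":0}]'
python3 - <<'E'
from h import *
s=sense();c=get_calibration("wrist");im=grab_frame("wrist")[:,:,::-1].copy();np.savez("w4.npz",**c,p=s["eef_pos"],r=s["tcp_rot"])
cv2.imwrite("pics/w4.png",im);cv2.imwrite("pics/w4c.png",cv2.resize(im[150:350,220:430],None,fx=3,fy=3,interpolation=cv2.INTER_CUBIC)[:600])
E
```

```text
clock: 7.2
eef_pos: [473.4, 158.5, 237.6]
tcp_rot: [-3.141, -0.002, -2.969]
contact_force: [-0.2, -0.1, -2.7]
opening: 0.338
grasp_force: 59.4
```

View pics/w4c.png

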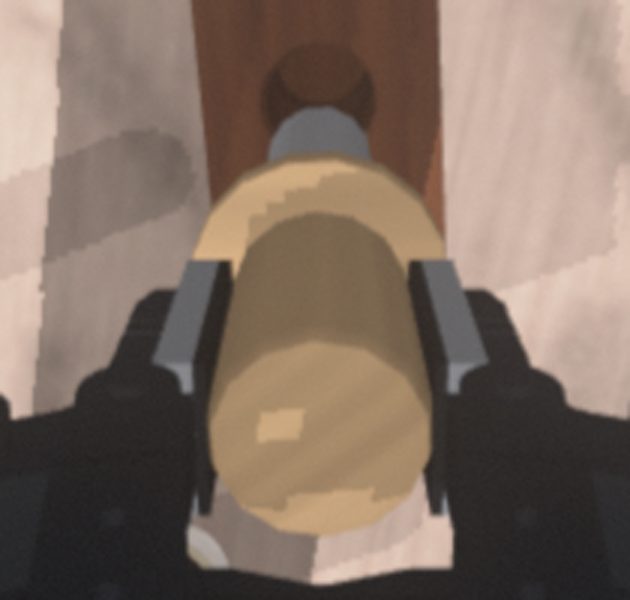

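The held muddler's foot edge is at about (326.5,185.7) and its shaft is 33.6 px wide, which fits the 26 mm one. I'll use this view to find the wrist camera's bias.

```bash
python3 - <<'E'
from h import *
d=np.load("w4.npz");c={k:d[k] for k in"KRt"}
from scipy.spatial.transform import Rotation as Ro
T=Ro.from_euler("xyz",d["r"]).as_matrix();p=d["p"]
# subpixel shaft edges/foot edge
g=cv2.imread("pics/w4.png").astype(float)
S=g[:,:,2]-g[:,:,0]  # red-blue: steel ~0
for r in range(188,199,2):
    x=S[r,295:360]; k=np.where(x<22)[0]; print(r,295+k.min(),295+k.max())
col=S[180:205,322:331].mean(1);print(col.round(0).tolist())
def tool(u,v,z): return (T.T@(ray(c,u,v,z)-p)).round(1)
zf=p[2]-91.3
print("near edge",tool(326.5,185.7,zf+1.5),"mid",tool(326.5,199,zf+1.5))
print("grip top ctr",tool(220+320/3,150+437/3,zf+131), "flange near",tool(220+320/3,150+155/3,zf+78))
E
```

```text
188 316 337
190 313 338
192 312 340
194 311 341
196 311 341
198 310 342
[36.0, 36.0, 36.0, 34.0, 28.0, 17.0, 6.0, 1.0, 1.0, 1.0, 1.0, 1.0, 1.0, 2.0, 1.0, 1.0, 1.0, 1.0, 1.0, 3.0, 20.0, 40.0, 47.0, 56.0, 69.0]
near edge [13.   0.8 89.8] mid [ 2.6  0.8 89.8]
grip top ctr [  2.4   0.7 -39.7] flange near [22.9  0.8 13.3]
```

```bash
python3 -m creep '[{"x":-4.1,"y":-39,"z":0,"rx":0,"ry":0,"rz":0,"hand":0},{"x":-4.1,"y":-39,"z":0,"rx":0,"ry":0,"rz":0,"hand":0},{"x":-4.1,"y":-39,"z":0,"rx":0,"ry":0,"rz":0,"hand":0},{"x":-4.1,"y":-39,"z":0,"rx":0,"ry":0,"rz":0,"hand":0},{"x":-4.1,"y":-39,"z":0,"rx":0,"ry":0,"rz":0,"hand":0},{"x":-4.1,"y":-39,"z":0,"rx":0,"ry":0,"rz":0,"hand":0},{"x":-4.1,"y":-39,"z":0,"rx":0,"ry":0,"rz":0,"hand":0},{"x":-4.1,"y":-39,"z":0,"rx":0,"ry":0,"rz":0,"hand":0},{"x":0,"y":0,"z":15,"rx":0,"ry":0,"rz":0,"hand":0},{"x":0,"y":0,"z":0,"rx":0,"ry":0,"rz":0,"hand":0},{"x":0,"y":0,"z":0,"rx":0,"ry":0,"rz":0,"hand":0}]'
cat > k.py <<'E'
from h import *
import sys
from scipy.spatial.transform import Rotation as Ro
s=sense();c=get_calibration("wrist");im=grab_frame("wrist")[:,:,::-1].copy()
p=np.array(s["eef_pos"]);T=Ro.from_euler("xyz",s["tcp_rot"]).as_matrix()
cv2.imwrite("pics/"+sys.argv[1]+".png",im)
print(p.round(1),np.round(s["tcp_rot"],3),"foot z",round(p[2]-91.3,1),np.round(s["contact_force"],1))
for r in rings(im,c):
    print(r,"ring in tool xy",(T.T@(np.array([*r[2],105])-p)).round(1)[:2])
E
python3 k.py w5
```

```text
clock: 8.62
eef_pos: [559.3, -142.1, 223.2]
tcp_rot: [3.141, -0.001, -2.969]
contact_force: [-0.4, 0.5, -1.9]
opening: 0.329
grasp_force: 59.9
[ 559.3 -142.1  223.2] [ 3.141e+00 -1.000e-03 -2.969e+00] foot z 131.9 [-0.4  0.5 -1.9]
(474, 255, [593.6, 1.0], np.float64(25.9)) ring in tool xy [-58.5 134.9]
(182, 192, [579.6, -263.2], np.float64(21.6)) ring in tool xy [   0.7 -122.9]
(254, 191, [568.8, -202.7], np.float64(27.2)) ring in tool xy [  1.  -61.4]
```

```bash
python3 -m creep '[{"x":0.7,"y":-0.9,"z":10,"rx":0,"ry":0,"rz":0,"hand":0},{"x":0,"y":0,"z":10,"rx":0,"ry":0,"rz":0,"hand":0},{"x":0,"y":0,"z":5,"rx":0,"ry":0,"rz":0,"hand":0},{"x":0,"y":0,"z":4,"rx":0,"ry":0,"rz":0,"hand":0},{"x":0,"y":0,"z":4,"rx":0,"ry":0,"rz":0,"hand":0}]'
python3 -m creep '[{"x":0,"y":0,"z":6,"rx":0,"ry":0,"rz":0,"hand":0},{"x":0,"y":0,"z":8,"rx":0,"ry":0,"rz":0,"hand":0},{"x":0,"y":0,"z":8,"rx":0,"ry":0,"rz":0,"hand":0},{"x":0,"y":0,"z":0,"rx":0,"ry":0,"rz":0,"hand":0}]'; python3 k.py w6
```

```text
clock: 9.3
eef_pos: [559.4, -144.1, 190.5]
tcp_rot: [-3.142, 0.0, -2.969]
contact_force: [0.0, 0.2, -2.0]
opening: 0.335
grasp_force: 59.9
clock: 9.8
eef_pos: [558.8, -144.0, 167.8]
tcp_rot: [3.141, -0.001, -2.969]
contact_force: [0.0, 0.2, -1.6]
opening: 0.334
grasp_force: 59.9
[ 558.8 -144.   167.8] [ 3.141e+00 -1.000e-03 -2.969e+00] foot z 76.5 [ 0.   0.2 -1.6]
(511, 289, [593.5, 0.9], np.float64(25.4)) ring in tool xy [-59.1 136.7]
(238, 213, [568.8, -202.6], np.float64(27.5)) ring in tool xy [  0.1 -59.5]
```

```bash
python3 -m creep '[{"x":0,"y":0,"z":-8,"rx":0,"ry":0,"rz":0,"hand":0},{"x":0,"y":0,"z":-18,"rx":0,"ry":0,"rz":0,"hand":0},{"x":0,"y":0,"z":-18,"rx":0,"ry":0,"rz":0,"hand":0},{"x":0,"y":-10,"z":0,"rx":0,"ry":0,"rz":0,"hand":0},{"x":0,"y":-20,"z":0,"rx":0,"ry":0,"rz":0,"hand":0},{"x":0,"y":-20,"z":0,"rx":0,"ry":0,"rz":0,"hand":0},{"x":0,"y":-10.5,"z":0,"rx":0,"ry":0,"rz":0,"hand":0},{"x":0,"y":0,"z":0,"rx":0,"ry":0,"rz":0,"hand":0},{"x":0,"y":0,"z":0,"rx":0,"ry":0,"rz":0,"hand":0}]'; python3 k.py w7
python3 - <<'E'
import cv2
im=cv2.imread("pics/w7.png");cv2.imwrite("pics/w7c.png",cv2.resize(im[130:280,230:430],None,fx=4,fy=4,interpolation=cv2.INTER_CUBIC))
E
```

```text
clock: 10.98
eef_pos: [569.4, -203.5, 212.4]
tcp_rot: [3.141, -0.001, -2.97]
contact_force: [-0.3, -0.5, -2.8]
opening: 0.337
grasp_force: 59.9
[ 569.4 -203.5  212.4] [ 3.141e+00 -1.000e-03 -2.970e+00] foot z 121.1 [-0.3 -0.5 -2.8]
(551, 261, [593.6, 0.6], np.float64(25.6)) ring in tool xy [-58.8 196.9]
(251, 196, [579.8, -263.7], np.float64(21.9)) ring in tool xy [  0.  -61.2]
(401, 195, [558.6, -142.7], np.float64(33.9)) ring in tool xy [ 0.2 61.7]
```

View pics/w7c.png

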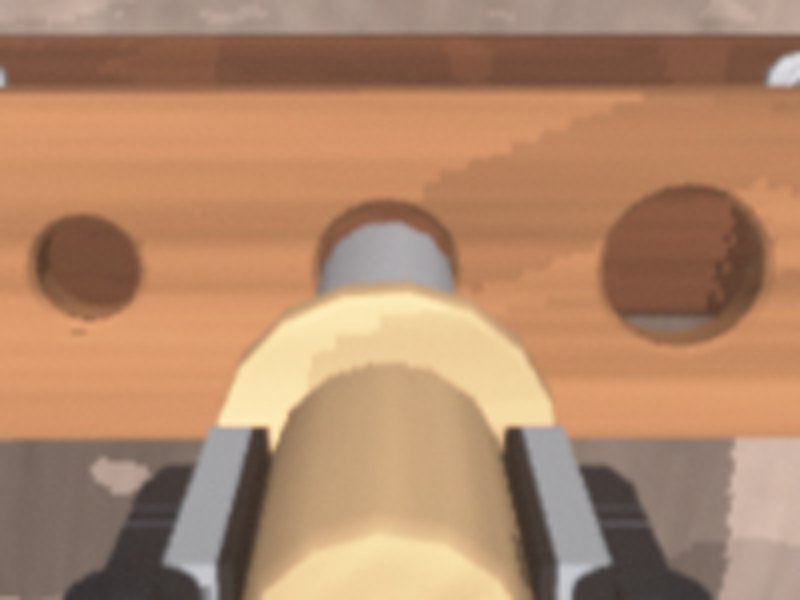

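The picture shows the shaft (320–454 in the crop) centred on the middle hole (318–457). I'll descend gently.

```bash
python3 -m creep '[{"x":0.1,"y":-0.3,"z":6,"rx":0,"ry":0,"rz":0,"hand":0},{"x":0,"y":0,"z":6,"rx":0,"ry":0,"rz":0,"hand":0},{"x":0,"y":0,"z":3,"rx":0,"ry":0,"rz":0,"hand":0},{"x":0,"y":0,"z":2,"rx":0,"ry":0,"rz":0,"hand":0},{"x":0,"y":0,"z":2,"rx":0,"ry":0,"rz":0,"hand":0},{"x":0,"y":0,"z":2,"rx":0,"ry":0,"rz":0,"hand":0},{"x":0,"y":0,"z":0,"rx":0,"ry":0,"rz":0,"hand":0}]'; python3 -c "
from rig import *;s=sense();print(s['contact_force'],s['wrist_torque'])"
```

```text
clock: 11.9
eef_pos: [569.9, -204.0, 191.7]
tcp_rot: [-3.141, 0.001, -2.969]
contact_force: [1.0, 1.0, -1.9]
opening: 0.337
grasp_force: 60.0
[ 0.98725866  0.97229532 -1.92934911] [ 0.18894857 -0.33608792 -0.05471337]
```

```bash
python3 -m creep '[{"x":0,"y":0,"z":4,"rx":0,"ry":0,"rz":0,"hand":0},{"x":0,"y":0,"z":4,"rx":0,"ry":0,"rz":0,"hand":0},{"x":0,"y":0,"z":4,"rx":0,"ry":0,"rz":0,"hand":0},{"x":0,"y":0,"z":5,"rx":0,"ry":0,"rz":0,"hand":0},{"x":0,"y":0,"z":6,"rx":0,"ry":0,"rz":0,"hand":0},{"x":0,"y":0,"z":0,"rx":0,"ry":0,"rz":0,"hand":0}]'; python3 -c "
from rig import *;s=sense();print(s['contact_force'],s['wrist_torque'])"; python3 k.py w8
```

```text
clock: 12.65
eef_pos: [569.8, -203.9, 168.2]
tcp_rot: [3.141, 0.0, -2.969]
contact_force: [2.8, 1.4, -0.7]
opening: 0.332
grasp_force: 60.0
[ 2.77820289  1.38707324 -0.6588748 ] [ 0.28825409 -0.64654176  0.03427865]
[ 569.8 -203.9  168.2] [ 3.141  0.    -2.969] foot z 76.9 [ 2.8  1.4 -0.7]
(237, 212, [579.4, -263.5], np.float64(21.9)) ring in tool xy [  0.7 -60.3]
(416, 212, [558.3, -142.9], np.float64(34.0)) ring in tool xy [ 0.8 62.1]
```

```bash
python3 -m creep '[{"x":-0.2,"y":0,"z":-8,"rx":0,"ry":0,"rz":0,"hand":0},{"x":0,"y":0,"z":-18,"rx":0,"ry":0,"rz":0,"hand":0},{"x":0,"y":0,"z":-18,"rx":0,"ry":0,"rz":0,"hand":0},{"x":0,"y":-10,"z":0,"rx":0,"ry":0,"rz":0,"hand":0},{"x":0,"y":-21,"z":0,"rx":0,"ry":0,"rz":0,"hand":0},{"x":0,"y":-21,"z":0,"rx":0,"ry":0,"rz":0,"hand":0},{"x":0,"y":-10,"z":0,"rx":0,"ry":0,"rz":0,"hand":0},{"x":0,"y":0,"z":0,"rx":0,"ry":0,"rz":0,"hand":0},{"x":0,"y":0,"z":0,"rx":0,"ry":0,"rz":0,"hand":0}]'; python3 k.py w9
python3 - <<'E'
import cv2
im=cv2.imread("pics/w9.png");cv2.imwrite("pics/w9c.png",cv2.resize(im[160:220,280:380],None,fx=6,fy=6,interpolation=cv2.INTER_CUBIC))
E
```

```text
clock: 13.82
eef_pos: [580.2, -264.8, 212.3]
tcp_rot: [3.141, -0.001, -2.97]
contact_force: [0.1, 0.3, -2.7]
opening: 0.334
grasp_force: 59.9
[ 580.2 -264.8  212.3] [ 3.141e+00 -1.000e-03 -2.970e+00] foot z 121.0 [ 0.1  0.3 -2.7]
(621, 261, [593.7, -0.2], np.float64(23.6)) ring in tool xy [-58.7 258.3]
(476, 196, [558.8, -143.0], np.float64(34.0)) ring in tool xy [  0.2 123.6]
```

View pics/w9c.png

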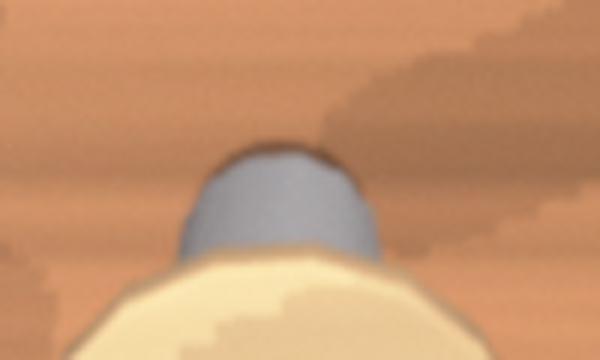

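The view shows the small hole peeking out almost evenly round the foot, at about (326,186) in the full image. I'll feel for the stop gently.

```bash
python3 -m creep '[{"x":0,"y":0.2,"z":6,"rx":0,"ry":0,"rz":0,"hand":0},{"x":0,"y":0,"z":5,"rx":0,"ry":0,"rz":0,"hand":0},{"x":0,"y":0,"z":2,"rx":0,"ry":0,"rz":0,"hand":0},{"x":0,"y":0,"z":1,"rx":0,"ry":0,"rz":0,"hand":0},{"x":0,"y":0,"z":1,"rx":0,"ry":0,"rz":0,"hand":0},{"x":0,"y":0,"z":1,"rx":0,"ry":0,"rz":0,"hand":0},{"x":0,"y":0,"z":0,"rx":0,"ry":0,"rz":0,"hand":0}]'; python3 -m creep '[{"x":0,"y":0,"z":1,"rx":0,"ry":0,"rz":0,"hand":0},{"x":0,"y":0,"z":1,"rx":0,"ry":0,"rz":0,"hand":0},{"x":0,"y":0,"z":0,"rx":0,"ry":0,"rz":0,"hand":0}]'; python3 -c "
from rig import *;s=sense();print(s['contact_force'],s['wrist_torque'])"
```

```text
clock: 14.75
eef_pos: [580.4, -264.9, 196.7]
tcp_rot: [-3.142, 0.0, -2.969]
contact_force: [-0.9, 0.1, -1.0]
opening: 0.334
grasp_force: 60.0
clock: 15.12
eef_pos: [580.6, -264.9, 194.9]
tcp_rot: [-3.141, 0.0, -2.969]
contact_force: [-0.8, -0.4, 1.4]
opening: 0.339
grasp_force: 60.2
[-0.75658574 -0.44445302  1.41582766] [ 0.00310005  0.08198229 -0.00231792]
```

```bash
python3 -m creep '[{"x":0,"y":0,"z":1,"rx":0,"ry":0,"rz":0,"hand":0},{"x":0,"y":0,"z":1,"rx":0,"ry":0,"rz":0,"hand":0},{"x":0,"y":0,"z":0,"rx":0,"ry":0,"rz":0,"hand":0},{"x":0,"y":0,"z":0,"rx":0,"ry":0,"rz":0,"hand":0}]'
```

```text
clock: 15.62
eef_pos: [580.6, -264.9, 193.0]
tcp_rot: [-3.141, 0.001, -2.969]
contact_force: [-0.0, 0.8, 4.8]
opening: 0.332
grasp_force: 60.6
```

```bash
python3 -m creep '[{"x":0,"y":0,"z":-5,"rx":0,"ry":0,"rz":0,"hand":0},{"x":0,"y":0,"z":-14,"rx":0,"ry":0,"rz":0,"hand":0},{"x":0,"y":10,"z":0,"rx":0,"ry":0,"rz":0,"hand":0},{"x":0,"y":21,"z":0,"rx":0,"ry":0,"rz":0,"hand":0},{"x":0,"y":21,"z":0,"rx":0,"ry":0,"rz":0,"hand":0},{"x":0,"y":9.8,"z":0,"rx":0,"ry":0,"rz":0,"hand":0},{"x":0,"y":0,"z":0,"rx":0,"ry":0,"rz":0,"hand":0},{"x":0,"y":0,"z":4,"rx":0,"ry":0,"rz":0,"hand":0},{"x":0,"y":0,"z":3,"rx":0,"ry":0,"rz":0,"hand":0},{"x":0,"y":0,"z":2,"rx":0,"ry":0,"rz":0,"hand":0},{"x":0,"y":0,"z":2,"rx":0,"ry":0,"rz":0,"hand":0},{"x":0,"y":0,"z":2,"rx":0,"ry":0,"rz":0,"hand":0},{"x":0,"y":0,"z":2,"rx":0,"ry":0,"rz":0,"hand":0},{"x":0,"y":0,"z":3,"rx":0,"ry":0,"rz":0,"hand":0},{"x":0,"y":0,"z":0,"rx":0,"ry":0,"rz":0,"hand":0}]'
```

```text
clock: 17.5
eef_pos: [570.0, -203.9, 193.5]
tcp_rot: [3.142, 0.0, -2.969]
contact_force: [0.7, 0.4, -1.3]
opening: 0.335
grasp_force: 60.0
```

```bash
python3 -m creep '[{"x":0,"y":0,"z":4,"rx":0,"ry":0,"rz":0,"hand":0},{"x":0,"y":0,"z":5,"rx":0,"ry":0,"rz":0,"hand":0},{"x":0,"y":0,"z":5,"rx":0,"ry":0,"rz":0,"hand":0},{"x":0,"y":0,"z":5,"rx":0,"ry":0,"rz":0,"hand":0},{"x":0,"y":0,"z":5,"rx":0,"ry":0,"rz":0,"hand":0},{"x":0,"y":0,"z":5,"rx":0,"ry":0,"rz":0,"hand":0},{"x":0,"y":0,"z":0,"rx":0,"ry":0,"rz":0,"hand":0}]'; python3 -c "
from rig import *;s=sense();print(s['contact_force'],s['wrist_torque'])"
```

```text
clock: 18.38
eef_pos: [569.9, -203.9, 164.3]
tcp_rot: [3.141, 0.0, -2.969]
contact_force: [2.2, 0.2, -0.8]
opening: 0.331
grasp_force: 60.0
[ 2.22066612  0.19459566 -0.76589306] [ 0.34267027 -0.53321098 -0.00381775]
```

```bash
python3 -m creep '[{"x":-0.4,"y":0,"z":4,"rx":0,"ry":0,"rz":0,"hand":0},{"x":0,"y":0,"z":6,"rx":0,"ry":0,"rz":0,"hand":0},{"x":0,"y":0,"z":6,"rx":0,"ry":0,"rz":0,"hand":0},{"x":0,"y":0,"z":6,"rx":0,"ry":0,"rz":0,"hand":0},{"x":0,"y":0,"z":6,"rx":0,"ry":0,"rz":0,"hand":0},{"x":0,"y":0,"z":6,"rx":0,"ry":0,"rz":0,"hand":0},{"x":0,"y":0,"z":4,"rx":0,"ry":0,"rz":0,"hand":0},{"x":0,"y":0,"z":0,"rx":0,"ry":0,"rz":0,"hand":0}]'; python3 -c "
from rig import *;s=sense();print(s['contact_force'],s['wrist_torque'])"
```

```text
clock: 19.38
eef_pos: [570.2, -203.9, 126.4]
tcp_rot: [3.141, -0.0, -2.969]
contact_force: [2.3, 1.3, -0.6]
opening: 0.331
grasp_force: 60.1
[ 2.30532912  1.32303239 -0.55905841] [ 0.22998886 -0.41817228 -0.02181241]
```

Expected seat height for the TCP is about 121.

```bash
python3 -m creep '[{"x":-0.2,"y":0,"z":2,"rx":0,"ry":0,"rz":0,"hand":0},{"x":0,"y":0,"z":1,"rx":0,"ry":0,"rz":0,"hand":0},{"x":0,"y":0,"z":1,"rx":0,"ry":0,"rz":0,"hand":0},{"x":0,"y":0,"z":1,"rx":0,"ry":0,"rz":0,"hand":0},{"x":0,"y":0,"z":0,"rx":0,"ry":0,"rz":0,"hand":0},{"x":0,"y":0,"z":0,"rx":0,"ry":0,"rz":0,"hand":0}]'
```

```text
clock: 20.12
eef_pos: [570.3, -203.9, 121.7]
tcp_rot: [3.142, -0.0, -2.969]
contact_force: [1.5, 0.4, -1.0]
opening: 0.334
grasp_force: 60.1
```

```bash
python3 -m creep '[{"x":0,"y":0,"z":1,"rx":0,"ry":0,"rz":0,"hand":0},{"x":0,"y":0,"z":1,"rx":0,"ry":0,"rz":0,"hand":0},{"x":0,"y":0,"z":0,"rx":0,"ry":0,"rz":0,"hand":0},{"x":0,"y":0,"z":0,"rx":0,"ry":0,"rz":0,"hand":0}]'
```

```text
clock: 20.62
eef_pos: [570.4, -203.9, 119.8]
tcp_rot: [-3.142, -0.0, -2.969]
contact_force: [-0.3, 1.0, 0.4]
opening: 0.335
grasp_force: 60.2
```

```bash
python3 -m creep '[{"x":0,"y":0,"z":0,"rx":0,"ry":0,"rz":0,"hand":85},{"x":0,"y":0,"z":0,"rx":0,"ry":0,"rz":0,"hand":85},{"x":0,"y":0,"z":0,"rx":0,"ry":0,"rz":0,"hand":85},{"x":0,"y":0,"z":0,"rx":0,"ry":0,"rz":0,"hand":85},{"x":0,"y":0,"z":0,"rx":0,"ry":0,"rz":0,"hand":85},{"x":0,"y":0,"z":-15,"rx":0,"ry":0,"rz":0,"hand":85},{"x":0,"y":0,"z":-30,"rx":0,"ry":0,"rz":0,"hand":85},{"x":0,"y":0,"z":-40,"rx":0,"ry":0,"rz":0,"hand":85},{"x":0,"y":0,"z":-40,"rx":0,"ry":0,"rz":0,"hand":85},{"x":0,"y":0,"z":0,"rx":0,"ry":0,"rz":0,"hand":85},{"x":0,"y":0,"z":0,"rx":0,"ry":0,"rz":0,"hand":85}]'
python3 - <<'E'
from rig import *
import cv2,numpy as np
a=grab_frame("scene")[110:320,180:470,::-1];b=grab_frame("wrist")[:,:,::-1]
o=np.zeros((600,800,3),np.uint8);o[:290,:400]=cv2.resize(a,(400,290));o[290:540,:400]=cv2.resize(b,(400,250));o[:290,400:]=cv2.resize(a[80:190,130:282],(400,290),interpolation=cv2.INTER_CUBIC)
cv2.imwrite("pics/end.png",o)
E
```

```text
clock: 22.0
eef_pos: [570.2, -203.8, 245.0]
tcp_rot: [-3.141, 0.0, -2.969]
contact_force: [0.7, 0.6, -0.4]
opening: 0.995
grasp_force: 0.0
```

View pics/end.png

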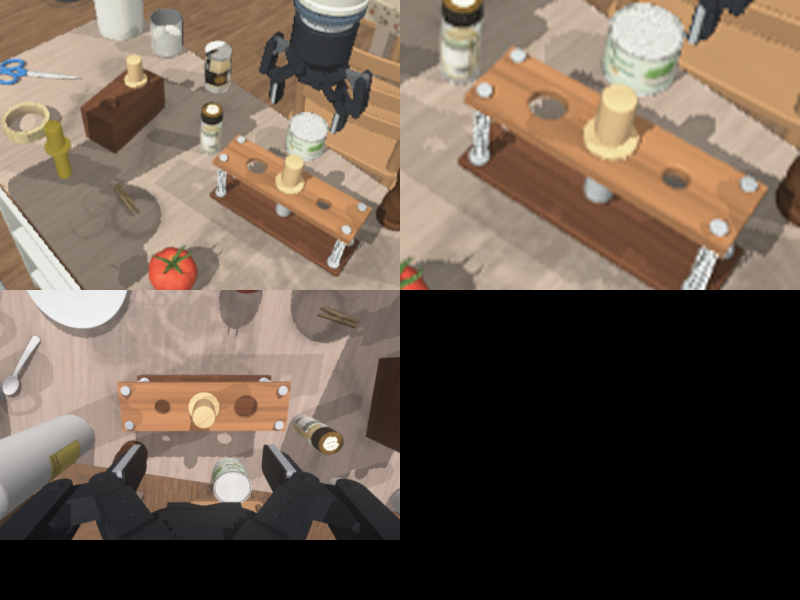

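The muddler hangs in the middle ring with its flange flat on the plate (about (620,140) in the zoom). The gripper is clear, the other muddler is still in its well and nothing else has moved.

```bash
python3 -c "
from rig import *
print(sign_off())"
```

```text
the job is handed in; nothing more can be done
None
```

The front-well muddler passed the large and middle rings and the small ring stopped it at about 7 N while centred; it now hangs in the middle ring down to its flange, released, and the job is handed in.

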